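# Test and re-arm the leakage breaker of a laser marker

### The arm

A 6-joint arm with a two-finger parallel gripper is mounted at the origin on the work surface. World frame = base frame: x ahead of the robot, y to its left, z up, the work surface at z = 0. Lengths are in m, angles in degrees, forces in N, time in s.
With the tool pointing down it reaches from about 0.275 to 0.75 m from the base axis. Payload 10.2 kg.
Tool frame: the origin (TCP) lies midway between the tips of the shut fingers; the grasp point (between the pads) lies 19 mm behind it (bot.grip_point_offset is the distance from the TCP to the grasp point, in m); z points along the fingers, y is the line along which they close (so a half turn about z gives the same grasp; the last joint's range is limited). The gripper opens to 85 mm and grips with 20 to 120 N. Pads are 22 mm wide; open, the fingers measure 114 mm over their backs; the gripper's body (76 mm by 85 mm) begins 54 mm behind the grasp point. The pads swing forward as they close: fully open they stand 13 mm farther back than shut.
Start: joints at [58.419, 17.928, 85.812, -0, 76.261, -12.8], TCP at [0.169, 0.497, 0.231] pointing down, gripper open.
Joint ranges: [-168.41, 168.41], [-55.51, 124.54], [10.69, 146.95], [-70.63, 250.63], [1, 178], [-165.06, 165.06]. Speed limits (degrees/s): [136.94, 136.94, 172.46, 180, 180, 180].

### API

Orientations are given as a 3x3 rotation matrix whose columns are the frame's x, y, z axes.
In Python, from plant import bot gives the robot as it stands. The module is installed in compiled form; this text tells all that it offers.
- The arm moves only by the shell command python3 -m jog 'ROWS' [OPENING]. ROWS is JSON, a list of rows, each a list of 2 entries, a list of its own where there are three numbers: the shift along the tool's x, y, z in m, then the turn about the tool's z in degrees. A call has 1 to 12 rows; each row is the pose to reach, as a shift and turn from the pose commanded when the call began, along the tool's axes at that moment; what a row does not reach only later rows make up. A row lasts 1/10 s, in which the tool goes at most 50 mm and 8.59 degrees, less where a joint would pass 70% of its speed; a pose out of reach is approached as far as the arm can. A call with a gripper value outside its range is refused whole. OPENING is the opening, from -1 (shut) to 1 (fully open), set as the call begins (- or left out, the last holds). The fingers move at their own pace and stop on an object; the grip force is fixed at half the most. Time passes only in rows, so rows that repeat a pose let the fingers close. It gives the time, the measured TCP pose, the force, the opening and the grip force at its end, in the units of the state.
- bot.state(): the state, without advancing time (a new reading comes with each control period).
- bot.camera(name): name is "scene" or "top" or "wrist"; returns the picture (384x512x3 uint8, red, green, blue); there is no depth.
- bot.camera_info(name): a dict with "camera_matrix" (3x3 intrinsics, pixels), "R" (3x3) and "t" (3): a world point X has camera coordinates R X + t. Camera axes: x right, y down, z forward; pixel columns grow to the right and rows downward; lengths in m; the calibration is good to about 2 mm. A picture is of the moment at which its call begins: read the wrist's pose just before it. camera_info takes no time and is no camera call; for the wrist camera it gives the pose at the moment of the call.
- bot.sign_off(): hands the job in; it is judged then, once.
The state is a dict: "clock": time; "q": joint angles; "dq": joint speeds; "tau": joint torques, N m; "tcp_pos": TCP position; "orientation": TCP orientation; "contact_force": force on the tool from outside, world axes, zero at the start; "torque": the same for the moment, N m; "gripper_width": finger opening in m; "grasp_force": force on a finger pad.
Only numpy, scipy, OpenCV 4.12 (cv2) and the standard library are available. Lean on these libraries where they do the work, as an engineer would, in place of code of your own. Each camera call takes 0.05 s, during which the arm holds its last target. There are 200 camera calls.

### The job

On the sloping control desk, click the orange selector lever along to the notch with the green dot and stripe and leave it there. Then press the yellow test button so that the red-headed breaker lever drops, and push that lever back up until it clicks in and stays up by itself. Press firmly but ram neither button nor lever, and leave the red emergency stop and the loose things around the desk alone.

Things in the scene. Friction and masses are not known exactly. Their poses are not given: they have to be found in the camera images.
- desk: Fixed silver control desk, 230 deep (x) x 340 wide (y) x 160 mm high, standing on the table. Origin: centre of its underside; its +x points away from the robot side, its +y to its left as seen from the robot. It stands at a different place and yaw every time. Its front lip is 45 mm high and its panel slopes up from there, away from the robot, at 35 degrees.
- panel: The sloping panel, 200 mm along the slope x 340 mm wide. Origin: the middle of its surface. Axes: x up the slope, y to the left (same as the desk's y), z straight out of the surface. All controls below lie on it.
- button_seat (a point): Point on the panel surface at the centre of the test button (panel x -20, y +40 mm), in a black collar 42 mm wide, 5 mm proud. The button is a round yellow cap 26 mm wide; released, its top stands 14 to 22 mm proud of the panel: this differs each time and is not measured, so feel for it. It moves straight into the panel (panel -z).
- test_button (a joint): Travel of the test button, m: 0 released, 0.008 at its hard stop. Its spring takes 2 N to start and 4 N at the stop. The lever is let go between 0.0035 and 0.0075: press to the stop. The button is also the latch: it dips and springs back by itself as the lever is pushed up past it.
- lever_pivot (a point): Pivot of the breaker lever, 5 mm under the panel surface (panel coordinates x -20, y +105, z -5 mm). The pivot axis is the panel's y. The lever turns in the panel's x-z plane.
- lever_tip (a point): Free end of the breaker lever, 67 mm from its pivot. A black stem 9 mm thick and 14 mm wide, with a red head 12 mm thick, 26 mm wide and 20 mm long at the end. A spring drives it down with 0.07 to 0.11 N m; near the top the latch adds to that (5 to 10 N in all, pushing 40 mm from the pivot).
- lever (a joint): Breaker lever angle, rad. 0: against its upper stop, leaning 24 degrees up the slope from the panel's normal; 0.04 to 0.1: up and latched, as at the start; 0.9: dropped on its lower stop, leaning 28 degrees down the slope. It latches only if pushed to within 0.03 rad of the upper stop, else it drops again, and never while the button is held in.
- selector_pivot (a point): Pivot of the selector lever, 45 mm under the panel surface (panel coordinates x -20, y -70, z -45 mm). The pivot axis is the panel's x: the lever swings sideways.
- selector_tip (a point): Free end of the selector lever, 95 mm from its pivot, so 45 to 50 mm out of the panel. A steel stem 8 mm square, with an orange thumb pad 24 mm (along the slope) x 10 mm (in the swing direction) x 22 mm long at the end.
- selector (a joint): Selector angle, rad, growing as it swings to the panel's +y (left). Six notches at 0, 0.15, 0.30, 0.45, 0.60, 0.75, with dots beside the slot; at 0 (rightmost) it leans 0.375 rad right of the panel's normal. Wanted: the fifth from the right, 0.60, green dot and stripe. It snaps into the nearest notch; about 2 N at the pad moves it on. It starts in one of the three rightmost.
- e_stop (a joint): Red mushroom emergency stop, 38 mm in diameter, its top 29 mm above the panel, on a yellow square at panel coordinates x +68, y 0 mm. 0 released, 0.006 m pressed. Not to be pressed.
- jar: Loose white jar with a black cap, 54 mm in diameter, 85 mm high, on the table at the desk's right. Origin: centre of its underside. Leave alone.
- lens_cap: Loose black round lens cap, 68 mm in diameter, 26 mm high, on the table at the desk's left. Origin: centre of its underside. Leave alone.
- driver: Loose screwdriver with a blue handle, 170 mm long, lying on the table in front of the desk. Leave alone.
- sample: Loose brass sample block, 60 x 40 x 12 mm, on the table at the desk's right, farther from the robot than the jar. Origin: centre of its underside. Leave alone.

How it is judged (in metres and radians):
On the way, in this order (a step that is already met when the one before it is completed fails the run):
1. the selector rests in the green-dot notch, let go, with the breaker lever still up (value of joint selector between 0.55 and 0.65 rad and contact force between selector and the fingers below 0.1 N and value of joint lever below 0.2 rad), for 0.2 s.
2. with the test button pressed in, the breaker lever drops (value of joint test_button above 0.003 m and value of joint lever above 0.6 rad).
At the end, for the whole second after the job is handed in: The breaker lever is latched up (joint below 0.15 rad) and still, the test button is out again (below 2.5 mm), and the selector is in the green-dot notch (0.60 +- 0.05 rad) (value of joint lever below 0.15 rad and velocity of joint lever between -0.05 and 0.05 rad/s and value of joint test_button below 0.0025 m and value of joint selector between 0.55 and 0.65 rad); the robot touches nothing.
It fails at once if the test button is rammed (over 35 N) (contact force between test_button and the fingers above 35 N).
It fails at once if the breaker lever is forced (over 45 N) (contact force between lever and the fingers above 45 N).
It fails at once if the emergency stop is pressed (over 2 mm) (value of joint e_stop above 0.002 m).
It fails at once if a loose thing around the desk is moved (over 20 mm) (distance of any of jar, lens_cap, driver, sample from where it was at the start of the episode above 0.02 m).
It also fails if it takes over 54 s, if anything falls off the work surface, if the arm or the gripper's body presses on something with over 40 N, if the wrist force passes 120 N, or if a joint passes its speed limit or range.

## Working session

There is one attempt and no reset: what is moved stays moved. The work goes in short steps, Python scripts to look and compute and a shell command to move; the robot and the scene stay as the last step left them, time stands still between calls to the robot, and variables do not carry over. Pictures are saved under pics/ and viewed, at most 10 in all, crops included, and the job is handed in when it is done.

```bash
mkdir -p pics; python3 - <<'E'
from plant import bot
import cv2,numpy as np
for n in("scene","top"):
    im=bot.camera(n); cv2.imwrite(f"pics/{n}0.png",cv2.resize(im[:,:,::-1],(800,600),interpolation=cv2.INTER_CUBIC))
    i=bot.camera_info(n); print(n,np.round(i["camera_matrix"],1).tolist(),np.round(i["R"],3).tolist(),np.round(i["t"],3).tolist())
s=bot.state();print(s["clock"],s["tcp_pos"],np.round(s["orientation"],3).tolist())
E
```

```text
scene [[446.7, 0.0, 252.0], [0.0, 446.7, 186.0], [0.0, 0.0, 1.0]] [[0.524, 0.851, 0.014], [0.733, -0.443, -0.517], [-0.433, 0.281, -0.856]] [-0.348, -0.366, 1.43]
top [[394.7, 0.0, 262.1], [0.0, 394.7, 193.8], [0.0, 0.0, 1.0]] [[0.025, -1.0, 0.012], [-0.987, -0.026, -0.158], [0.158, -0.008, -0.987]] [-0.002, 0.609, 1.102]
0.1 [0.16890699 0.49685268 0.23079952] [[-0.947, 0.322, -0.001], [0.322, 0.947, -0.001], [0.0, -0.001, -1.0]]
```

View pics/top0.png

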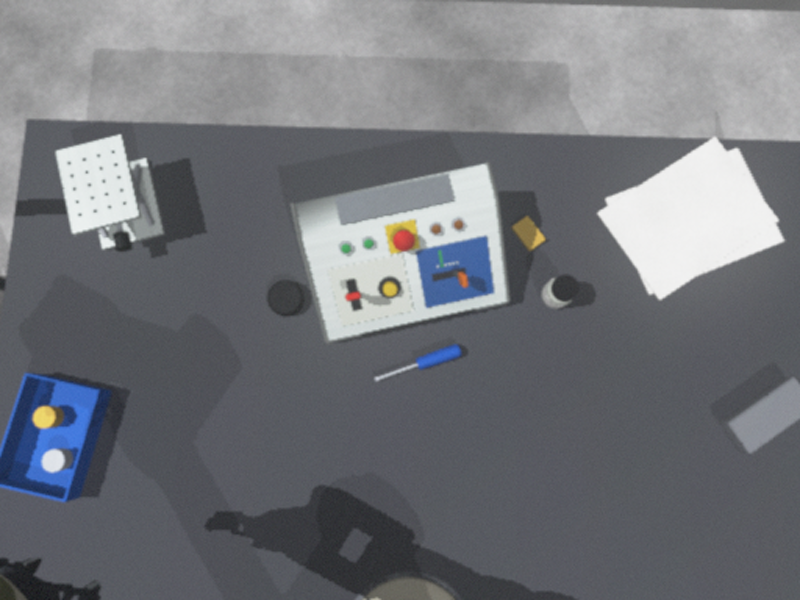

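View pics/scene0.png

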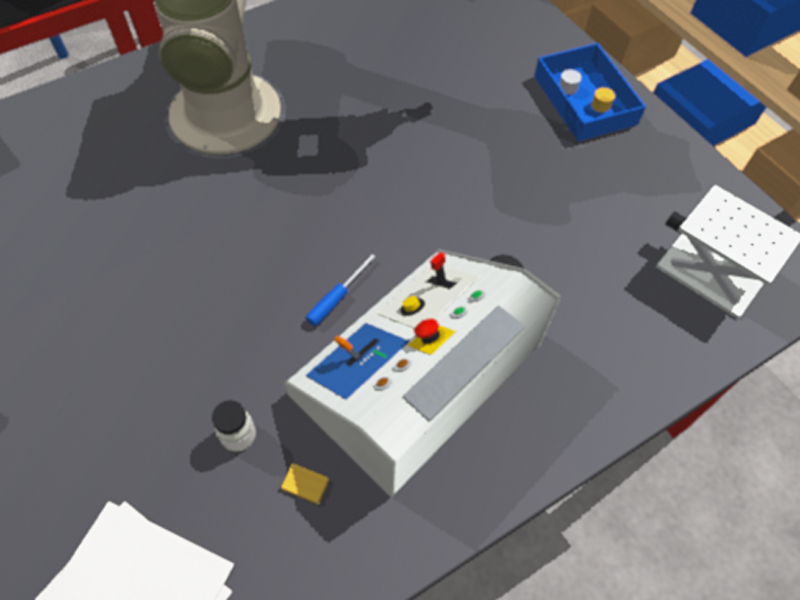

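The top view (800x600) shows e-stop (403,239), button (389,288), red head (353,297), orange pad (463,280) and the desk's top edges. The scene view shows e-stop (428,328), button (411,303), head (438,261), pad (344,344). I'll fit the desk pose from both.

```bash
cat > h.py <<'E'
from plant import bot
import numpy as np
from scipy.optimize import least_squares
a=np.radians(35);c,s=np.cos(a),np.sin(a)
def p2d(p): # panel->desk
    x,y,z=np.asarray(p)/1000.
    return np.array([-.115+.1*c+x*c-z*s, y, .045+.1*s+x*s+z*c])
def d2w(d,D):
    x,y,t=D;C,S=np.cos(t),np.sin(t)
    return np.array([x+C*d[0]-S*d[1],y+S*d[0]+C*d[1],d[2]])
def proj(n,X,info=None):
    i=info or bot.camera_info(n);q=np.array(i["camera_matrix"])@(np.array(i["R"])@X+np.array(i["t"]));return q[:2]/q[2]
E
python3 - <<'E'
from h import *
L=[("top",p2d([68,0,29]),403,239),("top",p2d([-20,40,18]),389.5,288),("top",np.array([-.115,.17,.045]),329,341),("top",np.array([-.115,-.17,.045]),508,300),
("top",np.array([.115,-.17,.16]),488,163),("top",np.array([.115,.17,.16]),293,204),
("top",p2d([0,105,48]),353,297),
("scene",p2d([68,0,29]),428,326),("scene",p2d([-20,40,18]),411,302),("scene",p2d([0,105,48]),438,260),("scene",np.array([-.115,-.17,.045]),288,383)]
I={n:bot.camera_info(n) for n in("top","scene")}
f=lambda D:np.concatenate([proj(n,d2w(d,D),I[n])-np.array([u,v])*.64 for n,d,u,v in L])
r=least_squares(f,[.6,0,.2],loss="soft_l1");D=r.x;np.save("D.npy",D)
print(D,np.degrees(D[2]));print(np.round(f(D).reshape(-1,2),1).tolist())
for k in range(6):
    t=-.375+.15*k; P=d2w(p2d([-20,-70+84*np.sin(t),-45+84*np.cos(t)]),D)
    print(k,np.round(P,4),np.round(proj("top",P)/.64),np.round(proj("scene",P)/.64))
E
```

```text
[0.69180353 0.02595827 0.25373473] 14.537929298671921
[[0.3, 0.9], [0.2, 0.7], [-0.3, -1.2], [-1.2, -1.1], [-2.5, -1.2], [0.0, -0.8], [-0.3, -1.8], [-2.4, -1.2], [-1.7, -1.3], [-0.2, 1.2], [-0.3, -0.3]]
0 [ 0.6508 -0.0888  0.1181] [469. 275.] [339. 352.]
1 [ 0.6457 -0.0777  0.1211] [462. 277.] [343. 344.]
2 [ 0.6415 -0.0659  0.1226] [456. 279.] [349. 338.]
3 [ 0.6384 -0.0537  0.1226] [449. 281.] [355. 333.]
4 [ 0.6363 -0.0414  0.1211] [442. 282.] [361. 328.]
5 [ 0.6354 -0.0292  0.1181] [435. 283.] [368. 325.]
```

```bash
python3 -m jog '[[[-0.568,-0.335,-0.05],-33.3],[[-0.568,-0.335,-0.05],-33.3],[[-0.568,-0.335,-0.05],-33.3],[[-0.568,-0.335,-0.05],-33.3],[[-0.568,-0.335,-0.05],-33.3],[[-0.568,-0.335,-0.05],-33.3],[[-0.568,-0.335,-0.05],-33.3],[[-0.568,-0.335,-0.05],-33.3],[[-0.568,-0.335,-0.05],-33.3],[[-0.568,-0.335,-0.05],-33.3],[[-0.568,-0.335,-0.05],-33.3],[[-0.568,-0.335,-0.05],-33.3]]' -1; python3 -m jog '[[[0,0,0],0],[[0,0,0],0]]'
python3 - <<'E'
from h import *
import cv2
s=bot.state();print(s["clock"],s["tcp_pos"],np.round(s["orientation"],3).tolist(),s["contact_force"],s["gripper_width"])
I=bot.camera_info("wrist");im=bot.camera("wrist");cv2.imwrite("pics/w1.png",cv2.resize(im[:,:,::-1],(800,600),interpolation=cv2.INTER_CUBIC))
np.savez("w1.npz",**I)
D=np.load("D.npy")
for n,p in dict(estop=[68,0,29],btn=[-20,40,18],collar=[-20,40,5],lev=[-.5,105,49],slot=[-20,-70,0],p4=[-20,-70+84*np.sin(.225),-45+84*np.cos(.225)],p1=[-20,-70+84*np.sin(-.225),-45+84*np.cos(-.225)]).items(): print(n,np.round(proj("",d2w(p2d(p),D),I)/.64))
E
```

```text
clock: 1.3
tcp_pos: [0.543, 0.0615, 0.2746]
orientation: [[-0.968, -0.25, -0.0], [-0.25, 0.968, 0.0], [0.0, 0.0, -1.0]]
contact_force: [0.3, 0.2, -0.0]
gripper_width: -0.0001
grasp_force: 0.0
clock: 1.5
tcp_pos: [0.5422, 0.0628, 0.274]
orientation: [[-0.968, -0.249, -0.001], [-0.249, 0.968, 0.0], [0.001, 0.001, -1.0]]
contact_force: [-0.2, 1.2, -0.5]
gripper_width: 0.0001
grasp_force: 0.0
1.5 [0.54221446 0.06279779 0.27395534] [[-0.968, -0.249, -0.001], [-0.249, 0.968, 0.0], [0.001, 0.001, -1.0]] [-0.15918001  1.19488047 -0.49979908] 0.00012353804580364703
estop [269. 522.]
btn [342. 377.]
collar [343. 380.]
lev [445. 401.]
slot [187. 381.]
p4 [194. 373.]
p1 [135. 373.]
```

View pics/w1.png

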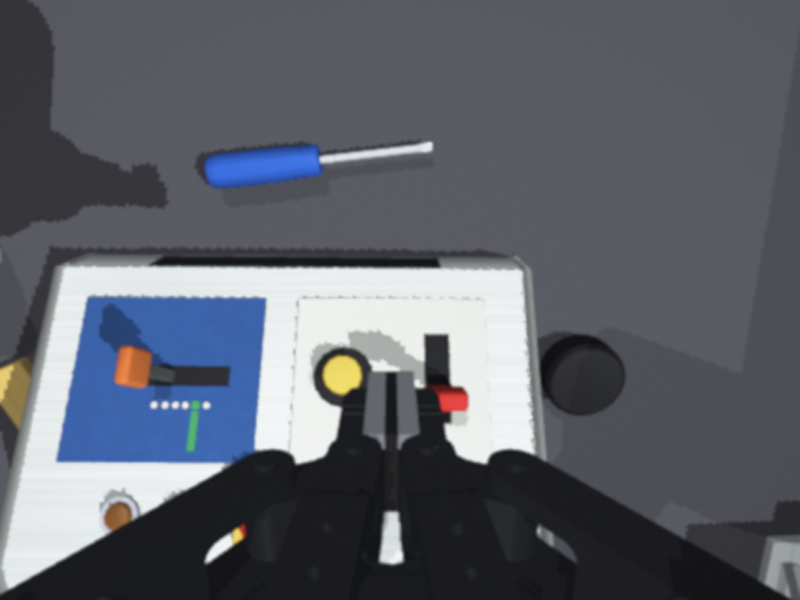

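The wrist view confirms the desk fit: the button is at (342,375) where (342,377) was predicted. The orange pad at (132,367) is at notch 0.15, and the green dot is fifth. Next I go to the right of the pad.

```bash
cat >> h.py <<'E'
def where():
    D=np.load("D.npy");st=bot.state();C,S=np.cos(D[2]),np.sin(D[2]);p=st["tcp_pos"]-np.array([D[0],D[1],0])
    R=np.array([[C,S,0],[-S,C,0],[0,0,1]])
    print("t %.2f desk mm"%st["clock"],np.round(1000*R@p,1),"F desk",np.round(R@st["contact_force"],1))
if __name__=="__main__": where()
E
python3 -m jog '[[[-0.065,-0.201,0.04],0],[[-0.065,-0.201,0.04],0],[[-0.065,-0.201,0.04],0],[[-0.065,-0.201,0.04],0],[[-0.065,-0.201,0.04],0],[[-0.065,-0.201,0.10],0],[[-0.065,-0.201,0.15],0],[[-0.065,-0.201,0.167],0],[[-0.065,-0.201,0.167],0],[[-0.065,-0.201,0.167],0]]'|tail -4; python3 h.py
```

```text
orientation: [[-0.968, -0.252, 0.001], [-0.252, 0.968, -0.0], [-0.001, -0.001, -1.0]]
contact_force: [0.9, 0.1, 0.4]
gripper_width: 0.0
grasp_force: 0.0
t 2.55 desk mm [ -69.9 -126.5  109.3] F desk [ 0.9 -0.1  0.4]
```

```bash
python3 -m jog '[[[0,0.01,0],0],[[0,0.016,0],0],[[0,0.021,0],0],[[0,0.026,0],0],[[0,0.031,0],0],[[0,0.036,0],0],[[0,0.04,0],0],[[0,0.044,0],0],[[0,0.047,0],0],[[0,0.05,0],0],[[0,0.05,0],0],[[0,0.05,0],0]]'>/dev/null; python3 h.py
python3 - <<'E'
from h import *
import cv2
im=bot.camera("wrist");a=cv2.resize(im[180:340,100:320,::-1],(770,560),interpolation=cv2.INTER_CUBIC);cv2.imwrite("pics/w2.png",a)
E
```

```text
t 3.75 desk mm [-70.6 -77.  107.7] F desk [ 0.5 -1.   0. ]
```

View pics/w2.png

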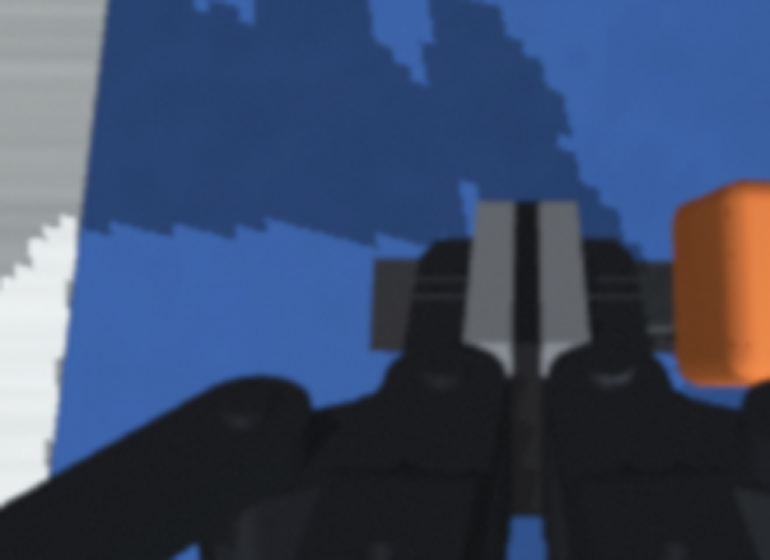

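The pad sits ahead of the finger (crop 675-770, 180-385), already snapped on. I'll back off and measure its angle in the scene and top images.

```bash
python3 -m jog '[[[0,-0.02,0],0],[[0,-0.03,-0.04],0],[[0.02,-0.03,-0.09],0],[[0.06,-0.03,-0.12],0],[[0.065,0.01,-0.12],0],[[0.065,0.03,-0.12],0],[[0.065,0.03,-0.12],0]]' >/dev/null; python3 h.py
python3 - <<'E'
from h import *
import cv2
D=np.load("D.npy")
for n in("wrist","top","scene"):
    I=bot.camera_info(n);im=bot.camera(n)
    h=cv2.cvtColor(im,cv2.COLOR_RGB2HSV);m=cv2.inRange(h,(5,160,110),(16,255,255))
    k,l,st,ce=cv2.connectedComponentsWithStats(m)
    print(n,[(st[i,4],np.round(ce[i],1).tolist()) for i in range(1,k) if st[i,4]>6])
    for j in(2,3,4,5):
        t=-.375+.15*j;print(j,np.round(proj(n,d2w(p2d([-20,-70+88*np.sin(t),-45+88*np.cos(t)]),D),I),1))
    if n=="wrist":cv2.imwrite("pics/w3.png",cv2.resize(im[:,:,::-1],(800,600),interpolation=cv2.INTER_CUBIC))
E
```

```text
t 4.50 desk mm [-135.3  -45.7  227.9] F desk [-0.4 -0.2 -0.8]
wrist []
2 [213.4 260.6]
3 [229.2 260.6]
4 [244.9 260.8]
5 [259.7 261.3]
top [(np.int32(9), [252.4, 150.6])]
2 [292.1 179.2]
3 [287.4 180.3]
4 [282.6 181. ]
5 [277.9 181.5]
scene [(np.int32(55), [231.1, 209.0]), (np.int32(13), [256.8, 232.4])]
2 [222.4 215.2]
3 [226.5 211.5]
4 [230.9 208.6]
5 [235.4 206.4]
```

View pics/w3.png

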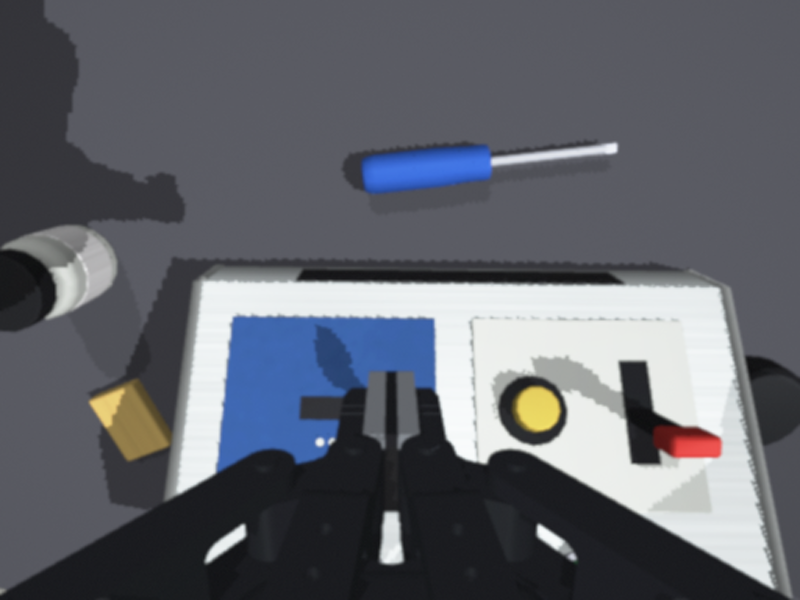

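The scene view gives the pad at (231,209), which matches notch 4 (0.60) at (230.9,208.6). Next, above the test button.

```bash
python3 -m jog '[[[-0.03,0.045,0.01],0],[[-0.054,0.0857,0.03],0],[[-0.054,0.0857,0.07],0],[[-0.054,0.0857,0.1],0],[[-0.054,0.0857,0.104],0],[[-0.054,0.0857,0.104],0]]' >/dev/null; python3 h.py
python3 -m jog '[[[-0.002,0,0.003],0],[[-0.005,0,0.007],0],[[-0.007,0,0.010],0],[[-0.007,0,0.010],0]]'|grep force;python3 h.py
```

```text
t 5.25 desk mm [-81.3  37.7 123.4] F desk [-0.5 -0.8  0.9]
contact_force: [0.2, 0.6, -0.6]
grasp_force: 0.0
t 5.65 desk mm [-74.3  38.4 113.6] F desk [ 0.4  0.6 -0.6]
```

```bash
for i in 1; do python3 -m jog '[[[-0.001,0,0.0016],0],[[-0.0023,0,0.0033],0],[[-0.0023,0,0.0033],0],[[-0.0023,0,0.0033],0]]'>/dev/null;python3 h.py
python3 -m jog '[[[-0.001,0,0.0016],0],[[-0.0023,0,0.0033],0],[[-0.0023,0,0.0033],0],[[-0.0023,0,0.0033],0]]'>/dev/null;python3 h.py; done
```

```text
t 6.05 desk mm [-72.2  38.5 110.4] F desk [-1.2  0.1  0.1]
t 6.45 desk mm [-69.9  38.5 107. ] F desk [-0.1 -0.1 -0.2]
```

```bash
python3 -m jog '[[[-0.001,0,0.0016],0],[[-0.0023,0,0.0033],0],[[-0.0023,0,0.0033],0],[[-0.0023,0,0.0033],0]]'>/dev/null;python3 h.py
python3 -m jog '[[[-0.001,0,0.0016],0],[[-0.0017,0,0.0024],0],[[-0.0017,0,0.0024],0]]'>/dev/null;python3 h.py
```

```text
t 6.85 desk mm [-67.6  38.5 103.9] F desk [-1.2 -0.1  2.3]
t 7.15 desk mm [-65.8  38.5 101.3] F desk [-0.7 -0.7  1.4]
```

```bash
python3 -m jog '[[[-0.001,0,0.0016],0],[[-0.0017,0,0.0024],0],[[-0.0017,0,0.0024],0]]'>/dev/null;python3 h.py
python3 -m jog '[[[-0.001,0,0.0012],0],[[-0.0012,0,0.0016],0],[[-0.0012,0,0.0016],0]]'>/dev/null;python3 h.py
```

```text
t 7.45 desk mm [-64.2  38.5  98.9] F desk [-2.   0.6  3.3]
t 7.75 desk mm [-63.4  38.5  97.8] F desk [-6.9 -1.2  7. ]
```

```bash
cat >> h.py <<'E'
def lever():
    import cv2
    D=np.load("D.npy");I=bot.camera_info("scene");im=bot.camera("scene");h=cv2.cvtColor(im,cv2.COLOR_RGB2HSV)
    m=cv2.inRange(h,(0,170,90),(4,255,255))|cv2.inRange(h,(175,170,90),(180,255,255))
    m[:, :240]=0;m[200:]=0;m[:140]=0;m[:,320:]=0
    k,l,st,ce=cv2.connectedComponentsWithStats(m);print("red",[(int(st[i,4]),np.round(ce[i],1).tolist()) for i in range(1,k) if st[i,4]>6])
    for q in(0,.06,.3,.6,.9):
        t=np.radians(24)-q;print(q,np.round(proj("",d2w(p2d([-20+57*np.sin(t),105,-5+57*np.cos(t)]),D),I),1))
E
python3 -c "
from h import *
lever();where()"
```

```text
red []
0 [281.1 168.1]
0.06 [280.  167.5]
0.3 [276.  165.6]
0.6 [271.6 164.6]
0.9 [268.4 165.4]
t 7.80 desk mm [-63.4  38.5  97.8] F desk [-5.9 -1.2  7.1]
```

```bash
python3 - <<'E'
from h import *
import cv2
cv2.imwrite("pics/w4.png",bot.camera("wrist")[:,:,::-1])
E
```

```text
(no output)
```

View pics/w4.png

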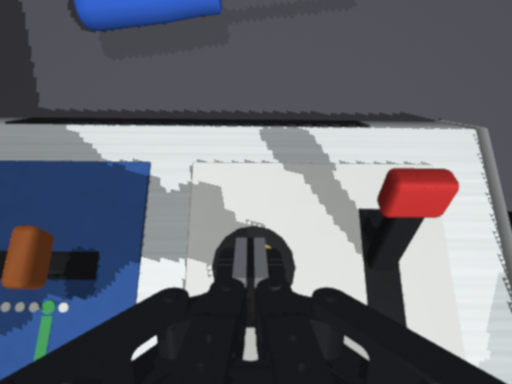

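The lever has dropped (red head at (418,192)) and the selector sits by the green dot. Next I release and move in front of the lever.

```bash
python3 -m jog '[[[0.012,0,-0.017],0],[[0.03,0,-0.05],0],[[0.06,0.02,-0.08],0],[[0.08,0.06,-0.09],0],[[0.08,0.0665,-0.09],0],[[0.08,0.0665,-0.05],0],[[0.08,0.0665,-0.01],0],[[0.08,0.0665,0.0],0],[[0.08,0.0665,0.0],0],[[0.08,0.0665,0.0],0]]'>/dev/null; python3 h.py
python3 -m jog '[[[-0.005,0,0],0],[[-0.010,0,0],0],[[-0.013,0,0],0],[[-0.015,0,0],0],[[-0.015,0,0],0]]'>/dev/null; python3 h.py
```

```text
t 8.85 desk mm [-142.   104.6   98.8] F desk [-0.4 -0.2  0.2]
t 9.35 desk mm [-127.7  105.    97.5] F desk [ 0.2 -0.8 -0.1]
```

```bash
python3 -m jog '[[[-0.003,0,0],0],[[-0.006,0,0],0],[[-0.009,0,0],0],[[-0.009,0,0],0]]'>/dev/null; python3 h.py
python3 -m jog '[[[-0.0025,0,-0.004],0],[[-0.0050,0,-0.009],0],[[-0.0075,0,-0.013],0],[[-0.01,0,-0.017],0],[[-0.0135,0,-0.021],0],[[-0.0135,0,-0.021],0]]'>/dev/null; python3 h.py
python3 - <<'E'
from h import *
import cv2
cv2.imwrite("pics/w5.png",bot.camera("wrist")[:,:,::-1])
E
```

```text
t 9.75 desk mm [-121.4  105.2   97.1] F desk [-15.7  -1.4   9.4]
t 10.35 desk mm [-106.1  104.9  119.3] F desk [-9.6  0.1  7.8]
```

View pics/w5.png

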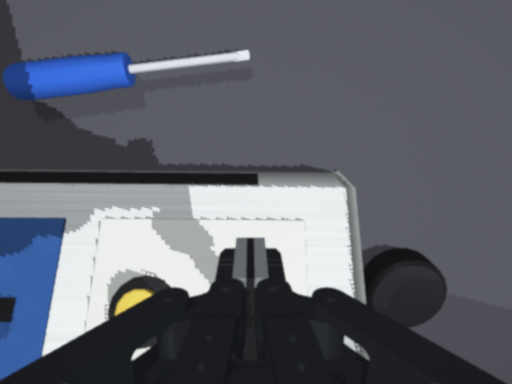

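```bash
python3 -m jog '[[[0,0,-0.002],0],[[0,0,-0.004],0],[[0,0,-0.004],0]]'>/dev/null; python3 h.py
```

```text
t 10.70 desk mm [-105.4  105.   122.5] F desk [-2.5 -0.1 -0.8]
```

```bash
python3 -m jog '[[[-0.0025,0,-0.003],0],[[-0.005,0,-0.006],0],[[-0.008,0,-0.009],0],[[-0.011,0,-0.0115],0],[[-0.014,0,-0.0135],0],[[-0.014,0,-0.0135],0]]'>/dev/null; python3 h.py
python3 -m jog '[[[-0.003,0,-0.002],0],[[-0.006,0,-0.004],0],[[-0.006,0,-0.004],0]]'>/dev/null; python3 h.py
```

```text
t 11.30 desk mm [-90.9 105.  136.2] F desk [-2.2  0.8 -1.1]
t 11.60 desk mm [-84.6 104.9 140.5] F desk [ 0.7  0.2 -0.7]
```

```bash
python3 -m jog '[[[-0.002,0,0.001],0],[[-0.004,0,0.002],0],[[-0.004,0,0.002],0]]'>/dev/null; python3 h.py
python3 -m jog '[[[-0.002,0,0],0],[[-0.003,0,0],0],[[-0.003,0,0],0]]'>/dev/null; python3 h.py
```

```text
t 11.90 desk mm [-81.5 105.  137.7] F desk [-1.6 -0.5  0.9]
t 12.20 desk mm [-78.4 105.  137.9] F desk [-2.1 -0.3  1.6]
```

```bash
python3 -m jog '[[[-0.001,0,0],0],[[-0.002,0,0],0],[[-0.002,0,0],0]]'>/dev/null; python3 h.py
python3 -m jog '[[[-0.001,0,0],0],[[-0.002,0,0],0],[[-0.002,0,0],0]]'>/dev/null; python3 h.py
```

```text
t 12.50 desk mm [-78.  105.1 137.9] F desk [-12.8  -0.2   6.9]
t 12.80 desk mm [-77.7 105.1 137.8] F desk [-23.1  -2.   13.6]
```

It stopped hard at about 27 N, so it is probably at the upper stop. I'll back off and check.

```bash
python3 -m jog '[[[0.003,0,0],0],[[0.01,0,0],0],[[0.04,0,-0.01],0],[[0.08,-0.02,-0.05],0],[[0.09,-0.05,-0.09],0],[[0.09,-0.05,-0.09],0],[[0.09,-0.05,-0.09],0],[[0.09,-0.05,-0.09],0]]'>/dev/null
python3 - <<'E'
from h import *
import cv2
where();lever()
im=bot.camera("scene")[110:260,170:370,::-1];cv2.imwrite("pics/s6.png",cv2.resize(im,(800,600),interpolation=cv2.INTER_CUBIC))
E
```

```text
t 13.60 desk mm [-164.5   55.5  226.7] F desk [-0.4  0.5  0.2]
red [(56, [280.0, 166.9])]
0 [281.1 168.1]
0.06 [280.  167.5]
0.3 [276.  165.6]
0.6 [271.6 164.6]
0.9 [268.4 165.4]
```

View pics/s6.png

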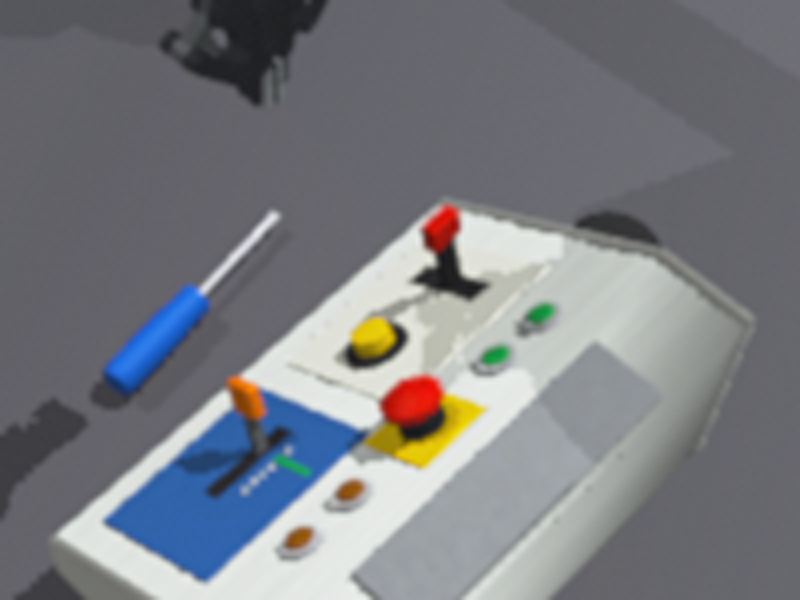

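The red head is at (280,167), which matches a lever angle of about 0.06, so it is latched up by itself. The button is out, the selector is at green, and the robot is clear.

```bash
python3 -c "
from plant import bot
print(bot.sign_off())"
```

```text
the job is handed in; nothing more can be done
None
```

I've handed the job in, though sign-off gave no verdict: in the last pictures the selector is in the green-dot notch, the button is out and the breaker lever is latched up on its own after its drop, with the emergency stop and loose items untouched.

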